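Rehang a lift-off roller guard on its sprung hinge pin

ROBOT

A 6-joint arm with a two-finger parallel gripper is mounted at the origin on a cart in front of the work surface, level with it; the furniture and walls round the work are solid. World frame = base frame: x ahead of the robot, y to its left, z up, the work surface at z = 0. Lengths are in m, angles in rad, forces in N, time in s.
With the tool pointing down it reaches from about 0.375 to 0.975 m from the base axis. Payload 3.8 kg.
Tool frame: the origin (TCP) lies midway between the tips of the shut fingers; the grasp point (between the pads) lies 19 mm behind it; x points along the fingers, z is the direction in which the jaws open and shut, and the axes are right-handed (so a half turn about x gives the same grasp; the last joint's range is limited). The gripper opens to 88 mm and grips with 3 to 60 N. Pads are 18 mm wide; open, the fingers measure 123 mm over their backs; the gripper's body (75 mm by 187 mm) begins 45 mm behind the grasp point.
Start: joints at [1.207, 0.264, 1.604, -0, 1.274, -0.037], TCP at [0.217, 0.639, 0.239] pointing down, gripper open.
Joint ranges: [-2.63, 2.63], [-0.94, 2.18], [0.31, 2.57], [-1.31, 4.45], [0, 2.66], [-2.55, 2.55]. Speed limits (rad/s): [2.57, 2.57, 3.14, 3.14, 3.14, 3.14].

INTERFACE

Orientations are given as a rotation vector (axis times angle).
In Python, from plant import * gives the robot as it stands.
- The arm moves only by the tool send_rows, never from a script. Its argument "commands" is a list of rows, each an object of numbers: "dx", "dy", "dz": the shift along the tool's x, y, z in m; "ax", "ay", "az": the turn, a rotation vector about the tool's x, y, z in rad. In form: [{"dx": .., "dy": .., "dz": .., "ax": .., "ay": .., "az": ..}, ...]. A call has 1 to 20 rows; each row is the pose to reach, as a shift and turn from the pose commanded when the call began, along the tool's axes at that moment; what a row does not reach only later rows make up. A row lasts 1/12 s, in which the tool goes at most 41.7 mm and 7.16 degrees, less where a joint would pass 70% of its speed; a pose out of reach is approached as far as the arm can. A call with a gripper value outside its range is refused whole. "claw" is the closure, from -1 (fully open) to 1 (shut), set as the call begins (left out, the last holds). The fingers move at their own pace and stop on an object; "newtons" is the grip in N (left out, the last holds). Time passes only in rows, so rows that repeat a pose let the fingers close. It gives the time, the measured TCP pose, the force and the opening at its end, in the units of the state.
- observe(): the state, without advancing time (a new reading comes with each control period).
- grab_frame(name): name is "side" or "top" or "wrist"; returns (picture, depth): 400x640x3 uint8, red, green, blue; 400x640 float32, m along the optical axis (not along the pixel's ray), 0 where there is no reading.
- camera_info(name): a dict with "intrinsics" (3x3 intrinsics, pixels), "extrinsics" (4x4, takes a point from world to camera coordinates). Camera axes: x right, y up, looking along -z (the intrinsics and any distortion apply to the point x, -y, -z); pixel columns grow to the right and rows downward; lengths in m; the calibration is good to about 2 mm. A picture is of the moment at which its call begins: read the wrist's pose just before it. camera_info takes no time and is no camera call; for the wrist camera it gives the pose at the moment of the call.
- sign_off(): hands the job in, once; it reports no verdict.
The state is a dict: "time_s": time; "qpos": joint angles; "joint_vel": joint speeds; "joint_torque": joint torques, N m; "tool_pos": TCP position; "eef_rot": TCP orientation; "force": force on the tool from outside, world axes, zero at the start; "wrist_torque": the same for the moment, N m; "gripper_width": finger opening in m.
Only numpy, scipy, OpenCV 4.12 (cv2) and the standard library are available. Lean on these libraries where they do the work, as an engineer would, in place of code of your own. Each camera call takes 0.05 s, during which the arm holds its last target. There are 200 camera calls.

TASK

The guard door of the small roller housing is parked on the bare stand beside it. Pinch its two finger tabs together to draw the sprung hinge pin, lift the door off the stand, and drop it back into the hinge saddles of the roller housing, easing it in gently without forcing it. Let go so that the sprung pin snaps fully home, with the door hanging seated and straight, and leave the mug, the oil can and the wooden offcut alone.

Things in the scene. Friction and masses are not known exactly. Their poses are not given: they have to be found in the camera images.
- door: Guard door, about 250 g: upright grey louvred panel 4 thick, 128 wide, reaching 93 below its origin, which is the middle of the hinge line. z up, y along the hinge line (leftward when facing the robot), x to the back. A trunnion sticks out along the hinge line at each end, |y| = 60 to 81: 14 wide and high, round on top, lower half square (7 below the hinge line). Sizes here in mm.
- door_grip (a point): Point between the two steel finger tabs, 31 above the hinge line; axes as the door's. The tabs stand upright, 20 wide in x, 8 thick, tops 46 above the hinge line. Outer faces: fixed tab y = +16; moving tab y = -28, or -16 squeezed to its stop. Pinch them along y from above, tips at least 9 above the hinge line; the door is carried by them and hangs under the fingers.
- spring_pin (a joint): Sprung hinge pin at the door's -y end, 9 in diameter, moved by the moving tab. 0 = fully out, its tip 92 from the door's middle; 0.012 (m) = fully drawn, tip at 80, inside the trunnion. Its spring pushes it out with 5 N at 0 and 8 N when drawn.
- stand: Parking stand where the door hangs at the start: dark base plate and two uprights fixed to the bed, nothing between them. Origin on the bed below the middle of the hinge line, x to the back, y along the hinge line. Same saddles and pin hole as the housing; the door's hinge line is 125 above the origin.
- housing: Roller housing fixed to the bed: base plate 210 wide, grey cheeks, two steel rollers behind the door's place. Origin on the bed, x to the back, y along the hinge line, z up. Steel hinge brackets are bolted on the cheeks through slots: both together, square to the housing, have their slot centres anywhere from x = 3 to x = 23 behind the origin. This offset is not measured: see it or feel for it.
- pin_hole (a point): Mark level with and beside the 13 mm square hole in the -y end plate where the pin must snap in (at x = 0: the hole has the brackets' unmeasured x offset). End plates at |y| = 84 to 94, tops 13 above the seated hinge line, let the door shift only 3 sideways; the +y plate has no hole. The brackets stay put under 40 N.
- mug: White china mug with a handle, 92 across, 95 high, behind the work on the right; bystander. Origin at its underside.
- oiler: Red oil can with a long thin spout, 152 high, the nearer of two, just behind the work on the left; bystander. Origin at its underside.
- offcut: Short finger-jointed wooden offcut 45x122x26, lying at the left; bystander. Origin at its underside.
- hinge_height (a point): Mark 125 above the housing's origin (x = 0, so in front of the brackets' slots): height of the seated hinge line; it is 141 if the trunnions rest on the prong tops instead. Each bracket has an open-topped saddle at |y| = 70 to 82: square slot 16.4 wide in x, 16 deep, between flat-topped prongs reaching 28 either way in x from the slot's centre.

How it is judged:
By the outcome, as a careful person would: the job done as asked, in the order asked, and still so for the second after the job is handed in, with the robot touching nothing.
It also fails if it takes over 67 s, if anything falls off the work surface, if the arm or the gripper's body presses on something with over 40 N, if the wrist force passes 120 N, or if a joint passes its speed limit or range.

## Working session

There is one attempt and no reset: what is moved stays moved. The work goes in short steps, Python scripts to look and compute and a tool call to move; the robot and the scene stay as the last step left them, time stands still between calls to the robot, and variables do not carry over. Pictures are saved under pics/ and viewed, about 8 in all and at most 12, crops included, and the job is handed in when it is done.

Besides the shell and the picture viewer there is one more tool, called as name(argument=value, ...), one argument or row to a line, values as JSON. send_rows: Moves the arm, as the interface text tells. Its arguments: {"type":"object","properties":{"commands":{"type":"array"},"claw":{"type":"number"},"newtons":{"type":"number"}},"required":["commands"]}

```bash
mkdir -p pics
python3 - <<'E'
from plant import *
import cv2,numpy as np
s=observe(); print({k:np.round(v,3).tolist() for k,v in s.items()})
for n in ("side","top"):
    p,d=grab_frame(n); cv2.imwrite(f"pics/{n}0.png",p[:,:,::-1]); np.save(f"pics/{n}0.npy",d)
    c=camera_info(n); print(n,c["intrinsics"],np.round(c["extrinsics"],4),c.keys())
E
```

```text
{'time_s': 0.0, 'qpos': [1.207, 0.265, 1.605, 0.0, 1.274, -0.037], 'joint_vel': [0.002, -0.001, -0.001, -0.001, -0.0, -0.0], 'joint_torque': [-0.002, -50.213, -35.686, 0.073, 0.03, -0.0], 'tool_pos': [0.216, 0.639, 0.237], 'eef_rot': [-0.966, 1.348, 0.964], 'force': [-0.701, 0.177, -0.307], 'wrist_torque': [0.086, 0.002, -0.004], 'gripper_width': 0.088}
side [[483.08722685   0.         320.28425776]
 [  0.         483.08722685 200.53945311]
 [  0.           0.           1.        ]] [[-0.9889 -0.1479  0.015   0.5868]
 [ 0.0798 -0.4429  0.893  -0.107 ]
 [-0.1255  0.8843  0.4497 -1.5341]
 [ 0.      0.      0.      1.    ]] dict_keys(['intrinsics', 'extrinsics'])
top [[419.72545135   0.         318.85993218]
 [  0.         419.72545135 204.62011836]
 [  0.           0.           1.        ]] [[-1.3000e-03 -1.0000e+00 -2.6000e-03  1.4170e-01]
 [ 9.8660e-01 -1.7000e-03  1.6310e-01 -5.9750e-01]
 [-1.6310e-01 -2.4000e-03  9.8660e-01 -1.3021e+00]
 [ 0.0000e+00  0.0000e+00  0.0000e+00  1.0000e+00]] dict_keys(['intrinsics', 'extrinsics'])
```

View pics/top0.png

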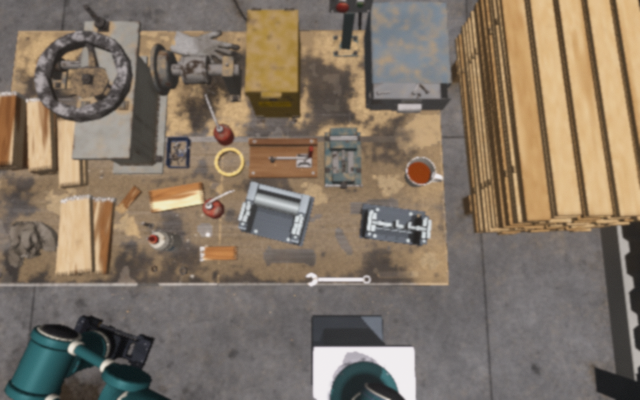

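View pics/side0.png

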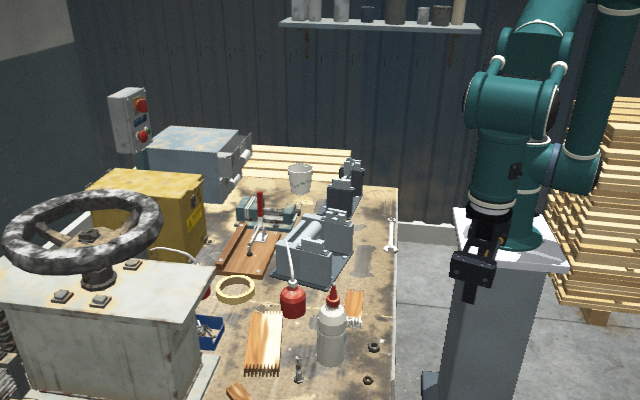

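The top view shows the housing at about (277,212), slightly rotated, and the stand with the door at (397,224). The side view is partly useful for heights. Next I'll crop the top view and compute world points from depth.

```bash
cat > h.py <<'E'
import numpy as np,cv2
from plant import *
def cloud(d,c):
    K=c["intrinsics"];E=c["extrinsics"];v,u=np.mgrid[0:d.shape[0],0:d.shape[1]]
    P=np.stack([(u-K[0,2])/K[0,0]*d,-(v-K[1,2])/K[1,1]*d,-d],-1)
    return (P-E[:3,3])@E[:3,:3]
def proj(X,c):
    K=c["intrinsics"];E=c["extrinsics"];p=np.asarray(X)@E[:3,:3].T+E[:3,3]
    return np.stack([K[0,0]*p[...,0]/-p[...,2]+K[0,2],K[1,1]*-p[...,1]/-p[...,2]+K[1,2]],-1)
def ray(uv,z,c):
    K=c["intrinsics"];E=c["extrinsics"];R=E[:3,:3];o=-R.T@E[:3,3];uv=np.atleast_2d(uv)
    r=np.stack([(uv[:,0]-K[0,2])/K[0,0],-(uv[:,1]-K[1,2])/K[1,1],-np.ones(len(uv))],-1)@R
    return o+r*((z-o[2])/r[:,2])[:,None]
E
python3 - <<'E'
from h import *
p=cv2.imread("pics/top0.png");d=np.load("pics/top0.npy");c=camera_info("top")
W=cloud(d,c)
cr=p[175:250,232:445];cv2.imwrite("pics/crop.png",cv2.resize(cr,None,fx=3.7,fy=3.7,interpolation=cv2.INTER_CUBIC))
print(np.round(W[195:250:50,[300,350,450]],3))
# height classes
for nm,(u0,u1,v0,v1) in dict(stand=(355,440,195,250),hous=(232,318,175,250)).items():
    w=W[v0:v1,u0:u1].reshape(-1,3);w=w[d[v0:v1,u0:u1].ravel()>0]
    print(nm,np.histogram(w[:,2],np.arange(-.01,.2,.01)))
    for lo,hi in ((.004,.03),(.12,.136),(.136,.15),(.15,.18)):
        q=w[(w[:,2]>lo)&(w[:,2]<hi)]
        if len(q)>5:
            r=cv2.minAreaRect((q[:,:2]*1000).astype(np.float32));print(lo,hi,len(q),q.mean(0).round(4),np.round(r[0],1),np.round(r[1],1),round(r[2],1))
E
```

```text
[[[ 0.62   0.199  0.097]
  [ 0.638  0.037 -0.   ]
  [ 0.807 -0.582 -0.901]]

 [[ 0.47   0.202  0.014]
  [ 0.471  0.039  0.001]
  [ 0.531 -0.565 -0.891]]]
stand (array([ 407, 2457,  675,   26,   68,   45,   29,   42,   40,   42,   40,
        134,  103,  161,  286,   37,    9,   22,   25,    0]), array([-0.01,  0.  ,  0.01,  0.02,  0.03,  0.04,  0.05,  0.06,  0.07,
        0.08,  0.09,  0.1 ,  0.11,  0.12,  0.13,  0.14,  0.15,  0.16,
        0.17,  0.18,  0.19]))
0.004 0.03 2162 [ 0.5447 -0.1097  0.0088] [ 547.2 -118. ] [281.7 180.1] 89.9
0.12 0.136 349 [ 0.5201 -0.099   0.1297] [521.7 -96.8] [188.8  56.1] 82.2
0.136 0.15 135 [ 0.5223 -0.0978  0.139 ] [522.4 -96.8] [187.6  54.3] 83.0
0.15 0.18 56 [ 0.5202 -0.1016  0.1669] [ 520.7 -102.5] [44.5 19.2] 81.9
hous (array([ 296, 2960, 1018,   89,   60,   95,   64,   53,   55,  112,  565,
        614,  150,   46,  211,   34,    1,    0,    0,    0]), array([-0.01,  0.  ,  0.01,  0.02,  0.03,  0.04,  0.05,  0.06,  0.07,
        0.08,  0.09,  0.1 ,  0.11,  0.12,  0.13,  0.14,  0.15,  0.16,
        0.17,  0.18,  0.19]))
0.004 0.03 3014 [0.5717 0.2802 0.0094] [581.9 290. ] [249.7 285.9] 0.0
0.12 0.136 153 [0.5445 0.2919 0.1311] [542.8 286.9] [189.1  56.1] 75.7
0.136 0.15 138 [0.5437 0.2944 0.1388] [549.9 306.3] [231.1  75.4] 68.7
```

View pics/crop.png

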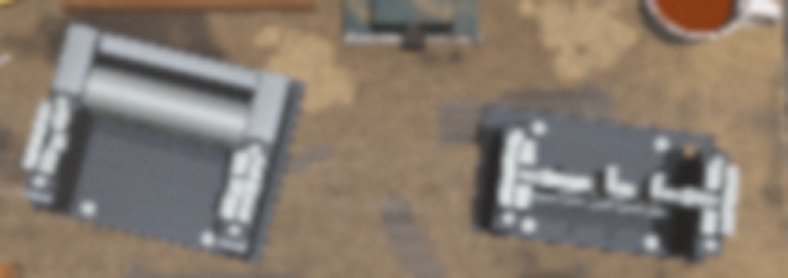

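The crop shows the end plates, tabs and brackets clearly. The plate rectangles measure 188 x 56 mm, which matches the given sizes. That puts the stand hinge at about (0.522,-0.097) with yaw -7.4°. The housing brackets are centred near (0.543,0.287) with yaw about -14°. I'll go above the stand first.

```bash
cat >> h.py <<'E'
from scipy.spatial.transform import Rotation as Rn
def down(yaw):  # tool x down, tool z along door +y or -y, whichever nearer now
    y=np.array([-np.sin(yaw),np.cos(yaw),0]);R0=Rn.from_rotvec(observe()["eef_rot"]).as_matrix()
    z=y if R0[:,2]@y>0 else -y; x=np.array([0,0,-1.]); return np.stack([x,np.cross(z,x),z],1)
def goal(pos,yaw):
    s=observe();R0=Rn.from_rotvec(s["eef_rot"]).as_matrix();R=down(yaw)
    d=R0.T@(np.array(pos)-s["tool_pos"]);a=Rn.from_matrix(R0.T@R).as_rotvec()
    print("t",round(s["time_s"],2),"pos",np.round(s["tool_pos"],4),"F",np.round(s["force"],2),"M",np.round(s["wrist_torque"],3),"w",round(s["gripper_width"],4))
    print("d mm",np.round(d*1000,1),"a rad",np.round(a,4));return R0
E
python3 - <<'E'
from h import *
print(goal([.521,-.097,.27],np.radians(-7.4)).round(3),camera_info("wrist")["extrinsics"].round(3))
E
```

```text
t 0.1 pos [0.2165 0.6387 0.2375] F [-0.44 -0.13  0.55] M [-0.006  0.02  -0.024] w 0.0881
d mm [ -31.3 -524.6 -599.1] a rad [-0.1977 -0.002  -0.0003]
[[-0.001 -0.947  0.321]
 [-0.002  0.321  0.947]
 [-1.     0.    -0.002]] [[ 0.322  0.947 -0.002 -0.673]
 [-0.897  0.304 -0.321  0.044]
 [-0.303  0.105  0.947 -0.392]
 [ 0.     0.     0.     1.   ]]
```

send_rows(
  commands=[
    {"dx": -0.03,"dy": -0.525,"dz": -0.599,"ax": -0.198},
    {"dx": -0.03,"dy": -0.525,"dz": -0.599,"ax": -0.198},
    {"dx": -0.03,"dy": -0.525,"dz": -0.599,"ax": -0.198},
    {"dx": -0.03,"dy": -0.525,"dz": -0.599,"ax": -0.198},
    {"dx": -0.03,"dy": -0.525,"dz": -0.599,"ax": -0.198},
    {"dx": -0.03,"dy": -0.525,"dz": -0.599,"ax": -0.198},
    {"dx": -0.03,"dy": -0.525,"dz": -0.599,"ax": -0.198},
    {"dx": -0.03,"dy": -0.525,"dz": -0.599,"ax": -0.198},
    {"dx": -0.03,"dy": -0.525,"dz": -0.599,"ax": -0.198},
    {"dx": -0.03,"dy": -0.525,"dz": -0.599,"ax": -0.198},
    {"dx": -0.03,"dy": -0.525,"dz": -0.599,"ax": -0.198},
    {"dx": -0.03,"dy": -0.525,"dz": -0.599,"ax": -0.198},
    {"dx": -0.03,"dy": -0.525,"dz": -0.599,"ax": -0.198},
    {"dx": -0.03,"dy": -0.525,"dz": -0.599,"ax": -0.198},
    {"dx": -0.03,"dy": -0.525,"dz": -0.599,"ax": -0.198},
    {"dx": -0.03,"dy": -0.525,"dz": -0.599,"ax": -0.198},
    {"dx": -0.03,"dy": -0.525,"dz": -0.599,"ax": -0.198},
    {"dx": -0.03,"dy": -0.525,"dz": -0.599,"ax": -0.198},
    {"dx": -0.03,"dy": -0.525,"dz": -0.599,"ax": -0.198},
    {"dx": -0.03,"dy": -0.525,"dz": -0.599,"ax": -0.198},
  ],
  claw=-1,
)

```text
validation failed for argument at $.co...
```

send_rows(
  commands=[
    {"dx": 0},
    {"dx": 0},
    {"dx": 0},
    {"dx": 0},
  ],
)

```text
validation failed for argument at $.co...
```

Run:
```python
from h import *
goal([.521,-.097,.27],np.radians(-7.4))
c=camera_info("wrist");p,d=grab_frame("wrist");cv2.imwrite("pics/w1.png",p[:,:,::-1]);np.save("pics/w1.npy",d)
W=cloud(d,c);w=W[d>0];print(len(w),np.histogram(w[:,2],np.arange(-.02,.25,.01))[0])
for lo,hi in ((.120,.134),(.134,.146),(.165,.177)):
    q=w[(w[:,2]>lo)&(w[:,2]<hi)&(w[:,0]>.4)]
    if len(q)>5: r=cv2.minAreaRect((q[:,:2]*1000).astype(np.float32));print(lo,len(q),q.mean(0).round(4),np.round(r[0],1),np.round(r[1],1),r[2])
```

```text
t 0.1 pos [0.2165 0.6387 0.2375] F [-0.44 -0.13  0.55] M [-0.006  0.02  -0.024] w 0.0881
d mm [ -31.3 -524.6 -599.1] a rad [-0.1977 -0.002  -0.0003]
254972 [ 1534  3286 27599  1161  4076   685   852  2747   164   375   433   282
   112     0     0     0     0     0     0     0     0     0     0     0
     0   224]
```

View pics/w1.png

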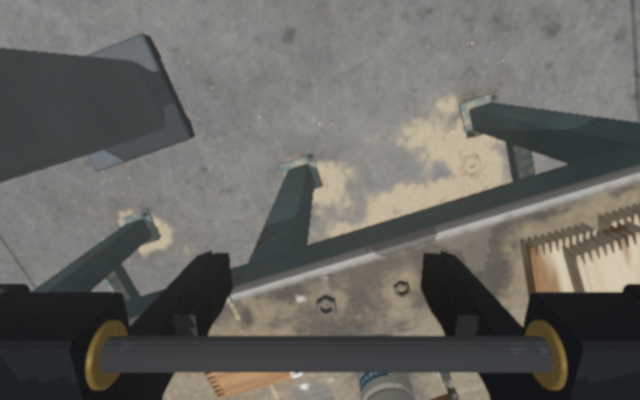

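The rows were refused, so the arm hasn't moved. The picture only shows the fingers over the bench edge. I'll resend with all six keys.

send_rows(
  commands=[
    {"dx": -0.03,"dy": -0.525,"dz": -0.599,"ax": -0.198,"ay": 0,"az": 0},
    {"dx": -0.03,"dy": -0.525,"dz": -0.599,"ax": -0.198,"ay": 0,"az": 0},
    {"dx": -0.03,"dy": -0.525,"dz": -0.599,"ax": -0.198,"ay": 0,"az": 0},
    {"dx": -0.03,"dy": -0.525,"dz": -0.599,"ax": -0.198,"ay": 0,"az": 0},
    {"dx": -0.03,"dy": -0.525,"dz": -0.599,"ax": -0.198,"ay": 0,"az": 0},
    {"dx": -0.03,"dy": -0.525,"dz": -0.599,"ax": -0.198,"ay": 0,"az": 0},
    {"dx": -0.03,"dy": -0.525,"dz": -0.599,"ax": -0.198,"ay": 0,"az": 0},
    {"dx": -0.03,"dy": -0.525,"dz": -0.599,"ax": -0.198,"ay": 0,"az": 0},
    {"dx": -0.03,"dy": -0.525,"dz": -0.599,"ax": -0.198,"ay": 0,"az": 0},
    {"dx": -0.03,"dy": -0.525,"dz": -0.599,"ax": -0.198,"ay": 0,"az": 0},
    {"dx": -0.03,"dy": -0.525,"dz": -0.599,"ax": -0.198,"ay": 0,"az": 0},
    {"dx": -0.03,"dy": -0.525,"dz": -0.599,"ax": -0.198,"ay": 0,"az": 0},
    {"dx": -0.03,"dy": -0.525,"dz": -0.599,"ax": -0.198,"ay": 0,"az": 0},
    {"dx": -0.03,"dy": -0.525,"dz": -0.599,"ax": -0.198,"ay": 0,"az": 0},
    {"dx": -0.03,"dy": -0.525,"dz": -0.599,"ax": -0.198,"ay": 0,"az": 0},
    {"dx": -0.03,"dy": -0.525,"dz": -0.599,"ax": -0.198,"ay": 0,"az": 0},
    {"dx": -0.03,"dy": -0.525,"dz": -0.599,"ax": -0.198,"ay": 0,"az": 0},
    {"dx": -0.03,"dy": -0.525,"dz": -0.599,"ax": -0.198,"ay": 0,"az": 0},
    {"dx": -0.03,"dy": -0.525,"dz": -0.599,"ax": -0.198,"ay": 0,"az": 0},
    {"dx": -0.03,"dy": -0.525,"dz": -0.599,"ax": -0.198,"ay": 0,"az": 0},
  ],
  claw=-1,
)

```text
time_s: 1.82
tool_pos: [0.5233, -0.1022, 0.2687]
eef_rot: [-1.113, 1.27, 1.108]
force: [-0.2, -0.1, 0.4]
gripper_width: 0.0885
```

```bash
cat > look.py <<'E'
from h import *
import sys
def look(tag,yaw,ctr):
    c=camera_info("wrist");p,d=grab_frame("wrist");cv2.imwrite(f"pics/{tag}.png",p[:,:,::-1]);np.save(f"pics/{tag}.npy",d)
    W=cloud(d,c);w=W[d>0];cy,sy=np.cos(yaw),np.sin(yaw)
    L=(w-[*ctr,0])@np.array([[cy,-sy,0],[sy,cy,0],[0,0,1]])
    return c,p,w,L
E
python3 - <<'E'
from look import *
goal([.521,-.097,.27],np.radians(-7.4))
c,p,w,L=look("w2",np.radians(-7.4),(.522,-.097))
m=(np.abs(L[:,0])<.06)&(np.abs(L[:,1])<.12);w=w[m];L=L[m]
print(np.histogram(w[:,2],np.arange(-.02,.25,.01))[0])
for lo,hi in ((.126,.133),(.134,.141),(.141,.155),(.165,.177)):
    k=(w[:,2]>lo)&(w[:,2]<hi);q=w[k]
    if len(q)>5: r=cv2.minAreaRect((q[:,:2]*1000).astype(np.float32));print(lo,len(q),q.mean(0).round(4),np.round(r[0],1),np.round(r[1],1),r[2],'L',np.percentile(L[k],[1,99],0).round(4).tolist())
E
```

```text
t 1.82 pos [ 0.5233 -0.1022  0.2687] F [-0.2  -0.15  0.43] M [-0.005  0.014  0.021] w 0.0885
d mm [-1.3  3.   4.9] a rad [-0.0042 -0.0028  0.0017]
[   0   16 5708 4685  196  806  413  361  685  403  670  992 1449  986
 2322 4466  103  115  124  547    0    0    0    0    0    0]
0.126 2094 [ 0.5177 -0.1066  0.1301] [520.3 -99.9] [185.8  56.1] 82.26533508300781 L [[-0.0295, -0.0875, 0.1261], [0.0237, 0.0814, 0.1329]]
0.134 2822 [ 0.5187 -0.1007  0.137 ] [520.2 -99.8] [188.5  55.9] 82.38755798339844 L [[-0.0289, -0.0964, 0.134], [0.0258, 0.0903, 0.1399]]
0.141 133 [ 0.5114 -0.1081  0.148 ] [ 510.1 -136.4] [104.7  22.2] 75.18269348144531 L [[-0.0115, -0.0305, 0.1411], [0.0059, 0.0125, 0.155]]
0.165 629 [ 0.5184 -0.1061  0.1708] [ 519.2 -105.9] [43.6 19.7] 82.68756866455078 L [[-0.0113, -0.0307, 0.1658], [0.0079, 0.0125, 0.1727]]
```

View pics/w2.png

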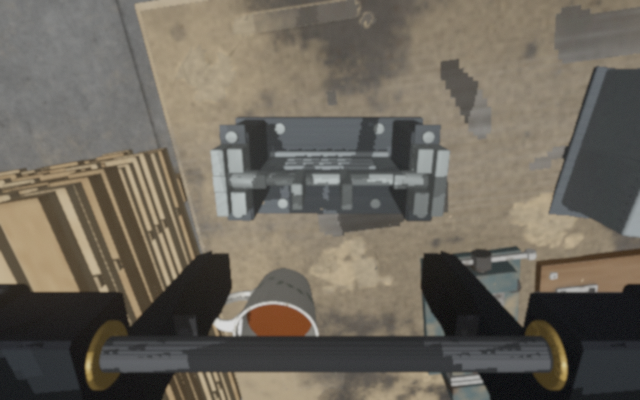

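The wrist view shows the stand centred near (330,175), with tabs at about (297,193) and (347,193). The wrist gives hinge centre (520.3,-99.9) against (522,-97) from the top camera, which is within calibration. The tab tops at 171 match the given size. Now I'll descend.

send_rows(
  commands=[
    {"dx": 0.02,"dy": 0.003,"dz": 0.003,"ax": 0,"ay": -0.003,"az": 0.002},
    {"dx": 0.04,"dy": 0.003,"dz": 0.003,"ax": 0,"ay": -0.003,"az": 0.002},
    {"dx": 0.06,"dy": 0.003,"dz": 0.003,"ax": 0,"ay": -0.003,"az": 0.002},
    {"dx": 0.075,"dy": 0.003,"dz": 0.003,"ax": 0,"ay": -0.003,"az": 0.002},
    {"dx": 0.09,"dy": 0.003,"dz": 0.003,"ax": 0,"ay": -0.003,"az": 0.002},
    {"dx": 0.105,"dy": 0.003,"dz": 0.003,"ax": 0,"ay": -0.003,"az": 0.002},
    {"dx": 0.118,"dy": 0.003,"dz": 0.003,"ax": 0,"ay": -0.003,"az": 0.002},
    {"dx": 0.126,"dy": 0.003,"dz": 0.003,"ax": 0,"ay": -0.003,"az": 0.002},
    {"dx": 0.13,"dy": 0.003,"dz": 0.003,"ax": 0,"ay": -0.003,"az": 0.002},
    {"dx": 0.13,"dy": 0.003,"dz": 0.003,"ax": 0,"ay": -0.003,"az": 0.002},
    {"dx": 0.13,"dy": 0.003,"dz": 0.003,"ax": 0,"ay": -0.003,"az": 0.002},
  ],
)

```text
time_s: 2.78
tool_pos: [0.5192, -0.0927, 0.1391]
eef_rot: [-1.111, 1.266, 1.117]
force: [0.4, 0.1, 0.2]
gripper_width: 0.088
```

Run:
```python
from h import *
goal([.5206,-.0992,.138],np.radians(-7.6))
```

```text
t 2.78 pos [ 0.5192 -0.0927  0.1391] F [0.39 0.14 0.23] M [-0.006  0.031 -0.008] w 0.088
d mm [ 1.1 -2.3 -6.2] a rad [ 0.0043  0.0031 -0.0017]
```

send_rows(
  commands=[
    {"dx": 0.001,"dy": -0.002,"dz": -0.006,"ax": 0.004,"ay": 0.003,"az": -0.002},
    {"dx": 0.001,"dy": -0.002,"dz": -0.006,"ax": 0.004,"ay": 0.003,"az": -0.002},
    {"dx": 0.001,"dy": -0.002,"dz": -0.006,"ax": 0.004,"ay": 0.003,"az": -0.002},
    {"dx": 0.001,"dy": -0.002,"dz": -0.006,"ax": 0.004,"ay": 0.003,"az": -0.002},
  ],
)

```text
time_s: 3.12
tool_pos: [0.5206, -0.0997, 0.1383]
eef_rot: [-1.111, 1.269, 1.11]
force: [-0.5, -0.3, -0.0]
gripper_width: 0.0877
```

send_rows(
  commands=[
    {"dx": 0,"dy": 0,"dz": 0,"ax": 0,"ay": 0,"az": 0},
    {"dx": 0,"dy": 0,"dz": 0,"ax": 0,"ay": 0,"az": 0},
    {"dx": 0,"dy": 0,"dz": 0,"ax": 0,"ay": 0,"az": 0},
    {"dx": 0,"dy": 0,"dz": 0,"ax": 0,"ay": 0,"az": 0},
    {"dx": 0,"dy": 0,"dz": 0,"ax": 0,"ay": 0,"az": 0},
    {"dx": 0,"dy": 0,"dz": 0,"ax": 0,"ay": 0,"az": 0},
    {"dx": 0,"dy": 0,"dz": 0,"ax": 0,"ay": 0,"az": 0},
    {"dx": 0,"dy": 0,"dz": 0,"ax": 0,"ay": 0,"az": 0},
    {"dx": 0,"dy": 0,"dz": 0,"ax": 0,"ay": 0,"az": 0},
    {"dx": 0,"dy": 0,"dz": 0,"ax": 0,"ay": 0,"az": 0},
  ],
  claw=1,
  newtons=30,
)

```text
time_s: 3.95
tool_pos: [0.5203, -0.0991, 0.1378]
eef_rot: [-1.11, 1.269, 1.111]
force: [-0.3, 0.4, 0.4]
gripper_width: 0.0316
```

Run:
```python
from h import *
goal([.5206,-.0992,.138],np.radians(-7.6))
```

```text
t 3.95 pos [ 0.5203 -0.0991  0.1378] F [-0.29  0.37  0.45] M [-0.118  0.107 -0.019] w 0.0316
d mm [-0.2 -0.3 -0.1] a rad [-0.0003  0.0006  0.    ]
```

Pinched to the stop (opening 32 mm) with no side load. I'll lift straight up, starting slowly.

send_rows(
  commands=[
    {"dx": -0.003,"dy": 0,"dz": 0,"ax": 0,"ay": 0,"az": 0},
    {"dx": -0.006,"dy": 0,"dz": 0,"ax": 0,"ay": 0,"az": 0},
    {"dx": -0.01,"dy": 0,"dz": 0,"ax": 0,"ay": 0,"az": 0},
    {"dx": -0.014,"dy": 0,"dz": 0,"ax": 0,"ay": 0,"az": 0},
    {"dx": -0.019,"dy": 0,"dz": 0,"ax": 0,"ay": 0,"az": 0},
    {"dx": -0.025,"dy": 0,"dz": 0,"ax": 0,"ay": 0,"az": 0},
    {"dx": -0.025,"dy": 0,"dz": 0,"ax": 0,"ay": 0,"az": 0},
    {"dx": -0.025,"dy": 0,"dz": 0,"ax": 0,"ay": 0,"az": 0},
  ],
)

```text
time_s: 4.62
tool_pos: [0.5208, -0.0995, 0.1635]
eef_rot: [-1.112, 1.268, 1.11]
force: [-0.1, -0.1, -2.5]
gripper_width: 0.0316
```

send_rows(
  commands=[
    {"dx": -0.01,"dy": 0,"dz": 0,"ax": 0,"ay": 0,"az": 0},
    {"dx": -0.025,"dy": 0,"dz": 0,"ax": 0,"ay": 0,"az": 0},
    {"dx": -0.045,"dy": 0,"dz": 0,"ax": 0,"ay": 0,"az": 0},
    {"dx": -0.065,"dy": 0,"dz": 0,"ax": 0,"ay": 0,"az": 0},
    {"dx": -0.085,"dy": 0,"dz": 0,"ax": 0,"ay": 0,"az": 0},
    {"dx": -0.105,"dy": 0,"dz": 0,"ax": 0,"ay": 0,"az": 0},
    {"dx": -0.125,"dy": 0,"dz": 0,"ax": 0,"ay": 0,"az": 0},
    {"dx": -0.14,"dy": 0,"dz": 0,"ax": 0,"ay": 0,"az": 0},
    {"dx": -0.15,"dy": 0,"dz": 0,"ax": 0,"ay": 0,"az": 0},
    {"dx": -0.15,"dy": 0,"dz": 0,"ax": 0,"ay": 0,"az": 0},
    {"dx": -0.15,"dy": 0,"dz": 0,"ax": 0,"ay": 0,"az": 0},
  ],
)

```text
time_s: 5.53
tool_pos: [0.5203, -0.0994, 0.313]
eef_rot: [-1.111, 1.269, 1.11]
force: [0.2, -0.0, -3.9]
gripper_width: 0.0314
```

Run:
```python
from h import *
goal([.543,.285,.312],np.radians(-14.3))
```

```text
t 5.53 pos [ 0.5203 -0.0994  0.313 ] F [ 0.2  -0.01 -3.94] M [ 0.01  -0.008  0.034] w 0.0314
d mm [  0.9  28.4 384. ] a rad [ 1.168e-01 -1.000e-04  8.000e-04]
```

send_rows(
  commands=[
    {"dx": 0,"dy": -0.001,"dz": 0.012,"ax": 0.004,"ay": 0,"az": 0},
    {"dx": 0,"dy": -0.003,"dz": 0.036,"ax": 0.012,"ay": 0,"az": 0},
    {"dx": 0,"dy": -0.005,"dz": 0.066,"ax": 0.022,"ay": 0,"az": 0},
    {"dx": 0,"dy": -0.008,"dz": 0.1,"ax": 0.033,"ay": 0,"az": 0},
    {"dx": 0,"dy": -0.01,"dz": 0.135,"ax": 0.045,"ay": 0,"az": 0},
    {"dx": 0,"dy": -0.012,"dz": 0.17,"ax": 0.055,"ay": 0,"az": 0},
    {"dx": 0,"dy": -0.014,"dz": 0.205,"ax": 0.066,"ay": 0,"az": 0},
    {"dx": 0,"dy": -0.014,"dz": 0.24,"ax": 0.077,"ay": 0,"az": 0},
    {"dx": 0,"dy": -0.014,"dz": 0.275,"ax": 0.088,"ay": 0,"az": 0},
    {"dx": 0,"dy": -0.014,"dz": 0.31,"ax": 0.1,"ay": 0,"az": 0},
    {"dx": 0,"dy": -0.014,"dz": 0.345,"ax": 0.11,"ay": 0,"az": 0},
    {"dx": 0,"dy": -0.014,"dz": 0.37,"ax": 0.116,"ay": 0,"az": 0},
    {"dx": 0,"dy": -0.014,"dz": 0.382,"ax": 0.117,"ay": 0,"az": 0},
    {"dx": 0,"dy": -0.014,"dz": 0.384,"ax": 0.117,"ay": 0,"az": 0},
    {"dx": 0,"dy": -0.014,"dz": 0.384,"ax": 0.117,"ay": 0,"az": 0},
    {"dx": 0,"dy": -0.014,"dz": 0.384,"ax": 0.117,"ay": 0,"az": 0},
  ],
)

```text
time_s: 6.87
tool_pos: [0.5846, 0.278, 0.3118]
eef_rot: [-1.023, 1.32, 1.023]
force: [-0.4, -0.1, -2.6]
gripper_width: 0.0319
```

Run:
```python
from look import *
y=np.radians(-14.3)
goal([.543,.285,.312],y)
c,p,w,L=look("w3",y,(.543,.287))
m=(np.abs(L[:,0])<.06)&(np.abs(L[:,1])<.13);w=w[m];L=L[m]
print(np.histogram(w[:,2],np.arange(-.02,.35,.01))[0])
for lo,hi in ((.126,.133),(.134,.141),(.141,.155)):
    k=(w[:,2]>lo)&(w[:,2]<hi);q=w[k]
    if len(q)>5: r=cv2.minAreaRect((q[:,:2]*1000).astype(np.float32));print(lo,len(q),q.mean(0).round(4),np.round(r[0],1),np.round(r[1],1),r[2],'L',np.percentile(L[k],[1,99],0).round(4).tolist())
```

```text
t 6.87 pos [0.5846 0.278  0.3118] F [-0.35 -0.06 -2.59] M [-0.046 -0.052  0.011] w 0.0319
d mm [-0.2 42.1 -3.5] a rad [-0.0007 -0.0019 -0.0011]
[   0   11 4359 6822  205  324  667  586  276  370  778 2086 3830 1374
  424 2974   49   11    0    0    0    0  111 1929  700  431 1305 1754
  589 2583  645 3469 4369  926 1361 1853]
0.126 451 [0.5404 0.2902 0.1299] [542.  287.4] [177.1  55.1] 75.86592102050781 L [[-0.0288, -0.088, 0.126], [0.0261, 0.0848, 0.133]]
0.134 2394 [0.5404 0.2834 0.137 ] [541.3 283.6] [188.5  55.5] 75.75086212158203 L [[-0.0282, -0.0973, 0.134], [0.0264, 0.0898, 0.1399]]
0.141 44 [0.6234 0.3969 0.149 ] [623.  397.1] [3.5 9.7] 34.61759948730469 L [[0.0471, 0.1227, 0.1466], [0.0542, 0.1299, 0.1511]]
```

View pics/w3.png

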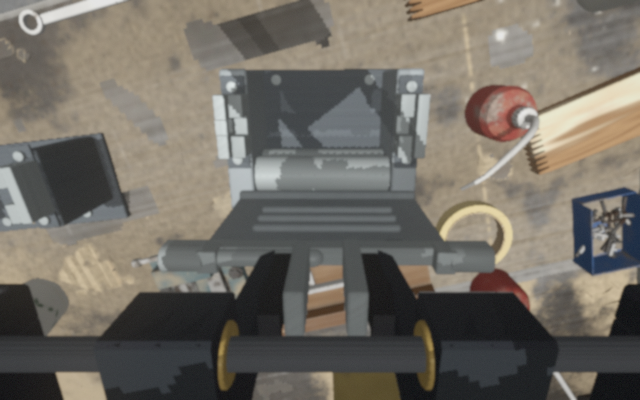

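The picture shows the brackets fully in view (plates at about (222,130) and (420,130)), with the door hanging from the fingers, trunnions at (195,257) and (465,257). Stand-to-housing offsets from the two cameras agree to 0.3 mm. I'll check the door's attitude in the hand from the same depth frame.

Run:
```python
from h import *
d=np.load("pics/w3.npy");c=camera_info("wrist");W=cloud(d,c);w=W[d>0]
s=observe();T=s["tool_pos"];R=down(np.radians(-14.3))
L=(w-T)@np.stack([-R[:,1],R[:,2],[0,0,1]],1)  # door frame about TCP
def st(n,m): print(n,m.sum(),np.median(L[m],0).round(4),np.percentile(L[m],[2,98],0).round(4).tolist())
z=L[:,2]
for n,a,b in(("R",-.08,-.068),("L",.068,.08)):
    st(n,(L[:,1]>a)&(L[:,1]<b)&(np.abs(z+.012)<.02)&(abs(L[:,0])<.03))
for z0 in(-.04,-.06,-.08,-.1):
  for a,b in((-.05,-.03),(.03,.05)):
    st(z0,(abs(z-z0)<.006)&(abs(L[:,0])<.04)&(L[:,1]>a)&(L[:,1]<b))
st("tabs",(z>.012)&(z<.04)&(abs(L[:,1])<.02)&(abs(L[:,0])<.03))
goal([.5414,.2844,.312],np.radians(-14.25))
```

```text
R 788 [-0.0039 -0.074  -0.0075] [[-0.0071, -0.0798, -0.0181], [0.0048, -0.0682, -0.0052]]
L 780 [-0.0035  0.0739 -0.0068] [[-0.0068, 0.0682, -0.0171], [0.0052, 0.0796, -0.0044]]
-0.04 387 [-0.002  -0.0388 -0.0397] [[-0.0057, -0.0495, -0.0454], [-0.0012, -0.0303, -0.0345]]
-0.04 382 [-0.0018  0.0385 -0.0395] [[-0.0056, 0.0303, -0.0447], [-0.0011, 0.0494, -0.0344]]
-0.06 250 [-0.003  -0.0388 -0.0556] [[-0.0059, -0.0495, -0.0648], [-0.0013, -0.0305, -0.0542]]
-0.06 220 [-0.0022  0.0396 -0.0556] [[-0.0055, 0.0305, -0.0652], [-0.0012, 0.0496, -0.0541]]
-0.08 75 [-0.0018 -0.0458 -0.0813] [[-0.0022, -0.0499, -0.086], [-0.0014, -0.0324, -0.0745]]
-0.08 76 [-0.0015  0.046  -0.0817] [[-0.0021, 0.0317, -0.086], [-0.0011, 0.0497, -0.0745]]
-0.1 297 [-0.0038 -0.0401 -0.0996] [[-0.0069, -0.0497, -0.1022], [-0.0013, -0.0301, -0.0944]]
-0.1 292 [-0.0037  0.0401 -0.0993] [[-0.0068, 0.0306, -0.1027], [-0.0013, 0.0495, -0.0944]]
tabs 4169 [-0.0078  0.0074  0.0321] [[-0.0101, -0.0192, 0.0129], [0.0083, 0.0191, 0.0376]]
t 6.92 pos [0.5848 0.2777 0.3122] F [-0.27  0.55 -2.12] M [ 0.021 -0.023 -0.024] w 0.032
d mm [ 0.2 43.7 -4.3] a rad [-0.0022 -0.0014 -0.0006]
```

The door hangs vertical, level and centred, with its hinge line about 12.5 mm below the TCP. Now I'll move over the slots and down to just above the prongs.

send_rows(
  commands=[
    {"dx": 0,"dy": 0.008,"dz": -0.001,"ax": 0,"ay": 0,"az": 0},
    {"dx": 0,"dy": 0.02,"dz": -0.002,"ax": -0.001,"ay": 0,"az": 0},
    {"dx": 0,"dy": 0.034,"dz": -0.003,"ax": -0.002,"ay": 0,"az": 0},
    {"dx": 0,"dy": 0.0435,"dz": -0.0043,"ax": -0.002,"ay": 0,"az": 0},
    {"dx": 0,"dy": 0.0435,"dz": -0.0043,"ax": -0.002,"ay": 0,"az": 0},
    {"dx": 0.02,"dy": 0.0435,"dz": -0.0043,"ax": -0.002,"ay": 0,"az": 0},
    {"dx": 0.045,"dy": 0.0435,"dz": -0.0043,"ax": -0.002,"ay": 0,"az": 0},
    {"dx": 0.07,"dy": 0.0435,"dz": -0.0043,"ax": -0.002,"ay": 0,"az": 0},
    {"dx": 0.095,"dy": 0.0435,"dz": -0.0043,"ax": -0.002,"ay": 0,"az": 0},
    {"dx": 0.115,"dy": 0.0435,"dz": -0.0043,"ax": -0.002,"ay": 0,"az": 0},
    {"dx": 0.13,"dy": 0.0435,"dz": -0.0043,"ax": -0.002,"ay": 0,"az": 0},
    {"dx": 0.14,"dy": 0.0435,"dz": -0.0043,"ax": -0.002,"ay": 0,"az": 0},
    {"dx": 0.145,"dy": 0.0435,"dz": -0.0043,"ax": -0.002,"ay": 0,"az": 0},
    {"dx": 0.145,"dy": 0.0435,"dz": -0.0043,"ax": -0.002,"ay": 0,"az": 0},
    {"dx": 0.145,"dy": 0.0435,"dz": -0.0043,"ax": -0.002,"ay": 0,"az": 0},
    {"dx": 0.145,"dy": 0.0435,"dz": -0.0043,"ax": -0.002,"ay": 0,"az": 0},
  ],
)

```text
time_s: 8.25
tool_pos: [0.5427, 0.2864, 0.1693]
eef_rot: [-1.025, 1.314, 1.024]
force: [-0.2, -0.7, -2.6]
gripper_width: 0.0316
```

Run:
```python
from look import *
y=np.radians(-14.25)
goal([.5414,.2844,.150],y)
c,p,w,L=look("w4",y,(.5414,.2844))
q=p[60:330,120:520];cv2.imwrite("pics/w4c.png",cv2.resize(q[:,:,::-1],None,fx=2,fy=2,interpolation=cv2.INTER_CUBIC))
k=(abs(L[:,2]-.137)<.003)&(abs(L[:,0])<.04)&(abs(L[:,1])>.083)&(abs(L[:,1])<.097)
for sgn in(-1,1):
    j=k&(L[:,1]*sgn>0);print(sgn,j.sum(),np.percentile(L[j],[1,50,99],0).round(4).tolist())
```

```text
t 8.25 pos [0.5427 0.2864 0.1693] F [-0.22 -0.66 -2.61] M [0.034 0.024 0.003] w 0.0316
d mm [19.3  0.8 -2.3] a rad [0.001  0.0017 0.0021]
-1 1606 [[-0.0277, -0.0944, 0.1343], [-0.0081, -0.0892, 0.1382], [0.0273, -0.0842, 0.1397]]
1 1339 [[-0.0279, 0.0831, 0.1342], [-0.0118, 0.0873, 0.1382], [0.0268, 0.0931, 0.1397]]
```

View pics/w4c.png

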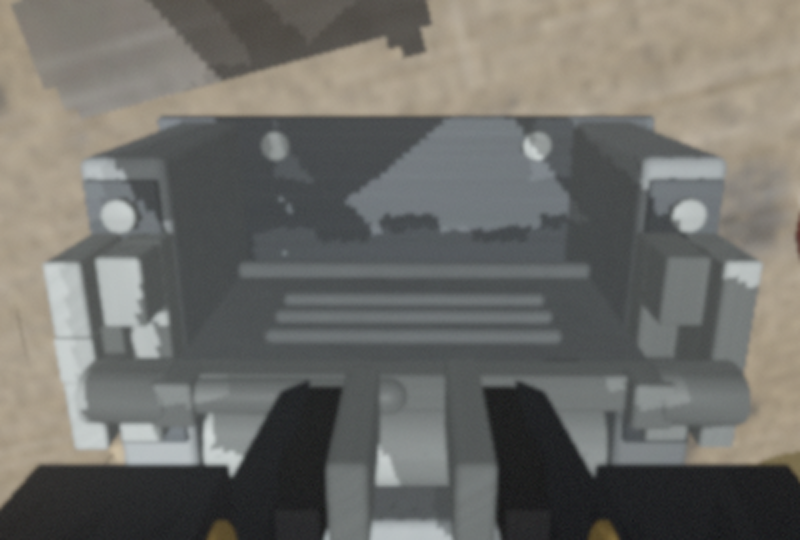

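The crop shows the trunnions above the saddles, left end at (90,390) and right end at (745,390), with slots at about (120,335) and (660,335). I'll compare trunnion and plate positions in the same frame.

Run:
```python
from h import *
d=np.load("pics/w4.npy");c=camera_info("wrist");W=cloud(d,c);w=W[d>0];y=np.radians(-14.25)
def loc(ctr): return (w-[*ctr,0])@np.array([[np.cos(y),-np.sin(y),0],[np.sin(y),np.cos(y),0],[0,0,1]])
s=observe();L=loc(s["tool_pos"][:2]);g=lambda n,m:print(n,m.sum(),(np.percentile(L[m],[1,50,99],0)*1000).round(1).tolist())
for sg in(-1,1):
    yy=L[:,1]*sg
    g("trun",(abs(L[:,0])<.012)&(yy>.062)&(yy<.095)&(L[:,2]>.147)&(L[:,2]<.168))
    g("truntop",(abs(L[:,0])<.012)&(yy>.062)&(yy<.095)&(L[:,2]>.1605)&(L[:,2]<.168))
    g("plate",(abs(L[:,2]-.138)<.0025)&(abs(L[:,0])<.04)&(yy>.080)&(yy<.1))
    g("prong",(abs(L[:,2]-.134)<.002)&(abs(L[:,0])<.04)&(yy>.066)&(yy<.0795))
goal([.5412,.2846,.155],y)
```

```text
trun 1251 [[-7.1, -81.0, 150.7], [-3.6, -71.6, 161.8], [5.4, -62.2, 164.2]]
truntop 801 [[-5.9, -81.0, 160.6], [-1.1, -71.6, 162.6], [5.5, -62.1, 164.3]]
plate 1545 [[-28.4, -96.7, 135.6], [-8.6, -91.7, 138.3], [26.6, -86.3, 139.8]]
prong 587 [[-28.5, -79.4, 132.1], [-17.0, -75.8, 134.3], [26.6, -72.6, 135.7]]
trun 1192 [[-7.0, 62.2, 152.1], [-3.6, 71.0, 162.8], [5.4, 80.0, 165.3]]
truntop 848 [[-6.2, 62.3, 160.7], [-1.6, 71.0, 163.6], [5.5, 80.1, 165.4]]
plate 1270 [[-28.7, 80.7, 135.7], [-12.2, 85.3, 138.3], [26.0, 90.8, 139.8]]
prong 944 [[-28.7, 66.7, 132.3], [-17.8, 72.5, 134.3], [27.0, 78.7, 135.6]]
t 8.3 pos [0.5427 0.2864 0.1694] F [-0.73  0.25 -2.56] M [-0.022  0.004 -0.042] w 0.0314
d mm [14.4  1.1 -2.2] a rad [0.001  0.0018 0.0022]
```

send_rows(
  commands=[
    {"dx": 0,"dy": 0.001,"dz": -0.0023,"ax": 0.001,"ay": 0.006,"az": 0.002},
    {"dx": 0.004,"dy": 0.001,"dz": -0.0023,"ax": 0.001,"ay": 0.006,"az": 0.002},
    {"dx": 0.008,"dy": 0.001,"dz": -0.0023,"ax": 0.001,"ay": 0.006,"az": 0.002},
    {"dx": 0.01,"dy": 0.001,"dz": -0.0023,"ax": 0.001,"ay": 0.006,"az": 0.002},
    {"dx": 0.01,"dy": 0.001,"dz": -0.0023,"ax": 0.001,"ay": 0.006,"az": 0.002},
    {"dx": 0.01,"dy": 0.001,"dz": -0.0023,"ax": 0.001,"ay": 0.006,"az": 0.002},
    {"dx": 0.01,"dy": 0.001,"dz": -0.0023,"ax": 0.001,"ay": 0.006,"az": 0.002},
    {"dx": 0.01,"dy": 0.001,"dz": -0.0023,"ax": 0.001,"ay": 0.006,"az": 0.002},
  ],
)

```text
time_s: 8.97
tool_pos: [0.5403, 0.284, 0.1577]
eef_rot: [-1.027, 1.323, 1.023]
force: [0.1, 0.7, -3.0]
gripper_width: 0.0315
```

```bash
cat > rel.py <<'E'
from h import *
y=np.radians(-14.25)
s=observe();c=camera_info("wrist");p,d=grab_frame("wrist");cv2.imwrite("pics/last.png",p[:,:,::-1]);W=cloud(d,c);w=W[d>0]
L=(w-[*s["tool_pos"][:2],0])@np.array([[np.cos(y),-np.sin(y),0],[np.sin(y),np.cos(y),0],[0,0,1]])
g=lambda n,m:print(n,m.sum(),(np.percentile(L[m],[1,50,99],0)*1000).round(1).tolist() if m.sum()>5 else "")
h=s["tool_pos"][2]-.0125
for sg in(-1,1):
    yy=L[:,1]*sg
    g("truntop",(abs(L[:,0])<.012)&(yy>.062)&(yy<.0825)&(L[:,2]>h+.002)&(L[:,2]<h+.012))
    g("plate",(abs(L[:,2]-.138)<.0025)&(abs(L[:,0])<.04)&(yy>.080)&(yy<.1))
    g("prong",(abs(L[:,2]-.134)<.0015)&(abs(L[:,0])<.04)&(yy>.068)&(yy<.079))
goal([.5412,.2846,.155],y)
E
python3 rel.py
```

```text
truntop 955 [[-6.6, -81.2, 147.4], [-2.0, -71.6, 151.3], [5.4, -62.3, 153.2]]
plate 1694 [[-26.7, -93.8, 135.7], [-6.5, -88.8, 138.3], [24.0, -83.4, 139.8]]
prong 1021 [[-26.8, -78.9, 132.8], [-12.6, -74.2, 134.3], [26.6, -69.6, 135.4]]
truntop 915 [[-6.6, 62.2, 147.4], [-2.0, 71.1, 151.4], [5.4, 79.9, 153.2]]
plate 1776 [[-27.0, 83.7, 135.6], [-6.2, 88.6, 138.2], [23.4, 93.8, 139.6]]
prong 1001 [[-27.0, 69.7, 132.6], [-12.8, 74.1, 134.3], [26.0, 78.9, 135.4]]
t 9.02 pos [0.5403 0.284  0.1578] F [-0.5  -0.47 -2.18] M [ 0.036  0.005 -0.057] w 0.0318
d mm [ 2.8 -0.7  0.8] a rad [-0.0001 -0.0059 -0.0018]
```

send_rows(
  commands=[
    {"dx": 0,"dy": -0.0008,"dz": 0.0006,"ax": 0,"ay": 0,"az": 0},
    {"dx": 0,"dy": -0.0008,"dz": 0.0006,"ax": 0,"ay": 0,"az": 0},
    {"dx": 0.001,"dy": -0.0008,"dz": 0.0006,"ax": 0,"ay": 0,"az": 0},
    {"dx": 0.002,"dy": -0.0008,"dz": 0.0006,"ax": 0,"ay": 0,"az": 0},
    {"dx": 0.003,"dy": -0.0008,"dz": 0.0006,"ax": 0,"ay": 0,"az": 0},
    {"dx": 0.004,"dy": -0.0008,"dz": 0.0006,"ax": 0,"ay": 0,"az": 0},
    {"dx": 0.005,"dy": -0.0008,"dz": 0.0006,"ax": 0,"ay": 0,"az": 0},
    {"dx": 0.006,"dy": -0.0008,"dz": 0.0006,"ax": 0,"ay": 0,"az": 0},
    {"dx": 0.006,"dy": -0.0008,"dz": 0.0006,"ax": 0,"ay": 0,"az": 0},
    {"dx": 0.006,"dy": -0.0008,"dz": 0.0006,"ax": 0,"ay": 0,"az": 0},
  ],
)

```text
time_s: 9.85
tool_pos: [0.541, 0.2843, 0.1515]
eef_rot: [-1.027, 1.323, 1.023]
force: [-0.5, -0.6, -2.8]
gripper_width: 0.0315
```

```bash
python3 rel.py
```

```text
truntop 959 [[-6.7, -81.1, 141.3], [-2.0, -71.6, 145.1], [5.4, -62.2, 147.0]]
plate 1913 [[-27.4, -94.1, 135.7], [-6.1, -88.7, 138.3], [20.0, -83.8, 139.7]]
prong 1078 [[-27.5, -78.9, 132.6], [-12.4, -74.2, 134.3], [22.6, -69.9, 135.4]]
truntop 904 [[-6.5, 62.1, 141.3], [-2.0, 70.9, 145.1], [5.5, 79.9, 146.9]]
plate 1929 [[-27.6, 83.1, 135.7], [-6.7, 87.8, 138.2], [19.3, 93.3, 139.6]]
prong 1163 [[-27.6, 69.2, 132.7], [-13.2, 73.9, 134.3], [22.0, 78.9, 135.4]]
t 9.9 pos [0.5411 0.2843 0.1516] F [-0.02  0.6  -2.88] M [ 0.017 -0.07  -0.047] w 0.0318
d mm [-3.4 -0.   0.3] a rad [-0.0001 -0.006  -0.002 ]
```

No contact so far, and the trunnion bottoms should be about 1–2 mm inside the slots. I'll ease further down.

send_rows(
  commands=[
    {"dx": 0.001,"dy": 0,"dz": 0,"ax": 0,"ay": 0,"az": 0},
    {"dx": 0.002,"dy": 0,"dz": 0,"ax": 0,"ay": 0,"az": 0},
    {"dx": 0.003,"dy": 0,"dz": 0,"ax": 0,"ay": 0,"az": 0},
    {"dx": 0.004,"dy": 0,"dz": 0,"ax": 0,"ay": 0,"az": 0},
    {"dx": 0.004,"dy": 0,"dz": 0,"ax": 0,"ay": 0,"az": 0},
  ],
)

```text
time_s: 10.32
tool_pos: [0.5409, 0.2842, 0.1473]
eef_rot: [-1.027, 1.323, 1.023]
force: [0.0, 0.4, -2.4]
gripper_width: 0.0313
```

In the slots with no contact. Continuing.

send_rows(
  commands=[
    {"dx": 0.001,"dy": 0,"dz": 0,"ax": 0,"ay": 0,"az": 0},
    {"dx": 0.002,"dy": 0,"dz": 0,"ax": 0,"ay": 0,"az": 0},
    {"dx": 0.003,"dy": 0,"dz": 0,"ax": 0,"ay": 0,"az": 0},
    {"dx": 0.004,"dy": 0,"dz": 0,"ax": 0,"ay": 0,"az": 0},
    {"dx": 0.005,"dy": 0,"dz": 0,"ax": 0,"ay": 0,"az": 0},
    {"dx": 0.006,"dy": 0,"dz": 0,"ax": 0,"ay": 0,"az": 0},
    {"dx": 0.007,"dy": 0,"dz": 0,"ax": 0,"ay": 0,"az": 0},
    {"dx": 0.007,"dy": 0,"dz": 0,"ax": 0,"ay": 0,"az": 0},
  ],
)

```text
time_s: 10.98
tool_pos: [0.5409, 0.2842, 0.1403]
eef_rot: [-1.027, 1.323, 1.023]
force: [-0.6, -0.2, -2.1]
gripper_width: 0.031
```

send_rows(
  commands=[
    {"dx": 0.0005,"dy": 0,"dz": 0,"ax": 0,"ay": 0,"az": 0},
    {"dx": 0.001,"dy": 0,"dz": 0,"ax": 0,"ay": 0,"az": 0},
    {"dx": 0.0015,"dy": 0,"dz": 0,"ax": 0,"ay": 0,"az": 0},
    {"dx": 0.0015,"dy": 0,"dz": 0,"ax": 0,"ay": 0,"az": 0},
  ],
)

```text
time_s: 11.32
tool_pos: [0.541, 0.2842, 0.1391]
eef_rot: [-1.027, 1.323, 1.023]
force: [-0.5, 0.3, -3.3]
gripper_width: 0.0314
```

send_rows(
  commands=[
    {"dx": 0.0004,"dy": 0,"dz": 0,"ax": 0,"ay": 0,"az": 0},
    {"dx": 0.0008,"dy": 0,"dz": 0,"ax": 0,"ay": 0,"az": 0},
    {"dx": 0.0008,"dy": 0,"dz": 0,"ax": 0,"ay": 0,"az": 0},
    {"dx": 0.0008,"dy": 0,"dz": 0,"ax": 0,"ay": 0,"az": 0},
  ],
)

```text
time_s: 11.65
tool_pos: [0.5411, 0.2843, 0.1384]
eef_rot: [-1.027, 1.323, 1.023]
force: [0.4, -0.4, -2.2]
gripper_width: 0.0316
```

send_rows(
  commands=[
    {"dx": 0.0003,"dy": 0,"dz": 0,"ax": 0,"ay": 0,"az": 0},
    {"dx": 0.0006,"dy": 0,"dz": 0,"ax": 0,"ay": 0,"az": 0},
    {"dx": 0.0006,"dy": 0,"dz": 0,"ax": 0,"ay": 0,"az": 0},
    {"dx": 0.0006,"dy": 0,"dz": 0,"ax": 0,"ay": 0,"az": 0},
  ],
)

```text
time_s: 11.98
tool_pos: [0.5411, 0.2842, 0.1378]
eef_rot: [-1.027, 1.323, 1.023]
force: [0.2, 0.6, -2.6]
gripper_width: 0.0314
```

```bash
python3 rel.py
```

```text
truntop 1495 [[-11.7, -81.5, 127.6], [-1.1, -73.1, 131.8], [11.6, -62.3, 135.2]]
plate 1996 [[-27.5, -94.3, 135.7], [-9.0, -88.5, 138.3], [13.1, -83.8, 139.7]]
prong 1083 [[-27.6, -78.9, 132.5], [-14.9, -74.2, 134.3], [13.7, -70.0, 135.4]]
truntop 1453 [[-11.8, 62.2, 127.5], [-1.0, 72.4, 131.8], [11.7, 80.8, 135.2]]
plate 1999 [[-27.8, 83.1, 135.7], [-9.3, 87.8, 138.2], [13.7, 93.4, 139.6]]
prong 1149 [[-27.7, 69.1, 132.5], [-15.4, 73.9, 134.2], [13.2, 78.9, 135.4]]
t 12.03 pos [0.5411 0.2842 0.1378] F [ 0.32  0.43 -3.28] M [ 0.063 -0.017  0.023] w 0.0315
d mm [-17.2  -0.    0.3] a rad [-0.0001 -0.006  -0.002 ]
```

Trunnion tops are near 132, so it's almost seated. I'll feel for the floor.

send_rows(
  commands=[
    {"dx": 0.0003,"dy": 0,"dz": 0,"ax": 0,"ay": 0,"az": 0},
    {"dx": 0.0006,"dy": 0,"dz": 0,"ax": 0,"ay": 0,"az": 0},
    {"dx": 0.0006,"dy": 0,"dz": 0,"ax": 0,"ay": 0,"az": 0},
    {"dx": 0.0006,"dy": 0,"dz": 0,"ax": 0,"ay": 0,"az": 0},
  ],
)

```text
time_s: 12.37
tool_pos: [0.5411, 0.2842, 0.1377]
eef_rot: [-1.027, 1.323, 1.023]
force: [-1.0, -1.3, 2.3]
gripper_width: 0.0317
```

send_rows(
  commands=[
    {"dx": 0.0003,"dy": 0,"dz": 0,"ax": 0,"ay": 0,"az": 0},
    {"dx": 0.0005,"dy": 0,"dz": 0,"ax": 0,"ay": 0,"az": 0},
    {"dx": 0.0005,"dy": 0,"dz": 0,"ax": 0,"ay": 0,"az": 0},
    {"dx": 0.0005,"dy": 0,"dz": 0,"ax": 0,"ay": 0,"az": 0},
  ],
)

```text
time_s: 12.7
tool_pos: [0.5412, 0.2843, 0.1377]
eef_rot: [-1.027, 1.322, 1.023]
force: [-3.5, -2.8, 5.0]
gripper_width: 0.0314
```

Floor felt at z = 0.1377. I'll ease off the preload and open.

send_rows(
  commands=[
    {"dx": -0.0007,"dy": 0,"dz": 0,"ax": 0,"ay": 0,"az": 0},
    {"dx": -0.0007,"dy": 0,"dz": 0,"ax": 0,"ay": 0,"az": 0},
  ],
)

```text
time_s: 12.87
tool_pos: [0.5412, 0.2843, 0.1377]
eef_rot: [-1.027, 1.322, 1.023]
force: [-1.8, -1.4, 4.1]
gripper_width: 0.0314
```

send_rows(
  commands=[
    {"dx": 0,"dy": 0,"dz": 0,"ax": 0,"ay": 0,"az": 0},
    {"dx": 0,"dy": 0,"dz": 0,"ax": 0,"ay": 0,"az": 0},
    {"dx": 0,"dy": 0,"dz": 0,"ax": 0,"ay": 0,"az": 0},
    {"dx": 0,"dy": 0,"dz": 0,"ax": 0,"ay": 0,"az": 0},
    {"dx": 0,"dy": 0,"dz": 0,"ax": 0,"ay": 0,"az": 0},
    {"dx": 0,"dy": 0,"dz": 0,"ax": 0,"ay": 0,"az": 0},
    {"dx": 0,"dy": 0,"dz": 0,"ax": 0,"ay": 0,"az": 0},
    {"dx": 0,"dy": 0,"dz": 0,"ax": 0,"ay": 0,"az": 0},
  ],
  claw=-1,
)

```text
time_s: 13.53
tool_pos: [0.5411, 0.2844, 0.1372]
eef_rot: [-1.027, 1.323, 1.023]
force: [-0.0, 1.2, 0.3]
gripper_width: 0.0826
```

send_rows(
  commands=[
    {"dx": -0.005,"dy": 0,"dz": 0,"ax": 0,"ay": 0,"az": 0},
    {"dx": -0.015,"dy": 0,"dz": 0,"ax": 0,"ay": 0,"az": 0},
    {"dx": -0.03,"dy": 0,"dz": 0,"ax": 0,"ay": 0,"az": 0},
    {"dx": -0.05,"dy": 0,"dz": 0,"ax": 0,"ay": 0,"az": 0},
    {"dx": -0.075,"dy": 0,"dz": 0,"ax": 0,"ay": 0,"az": 0},
    {"dx": -0.1,"dy": 0,"dz": 0,"ax": 0,"ay": 0,"az": 0},
    {"dx": -0.12,"dy": 0,"dz": 0,"ax": 0,"ay": 0,"az": 0},
    {"dx": -0.13,"dy": 0,"dz": 0,"ax": 0,"ay": 0,"az": 0},
    {"dx": -0.13,"dy": 0,"dz": 0,"ax": 0,"ay": 0,"az": 0},
    {"dx": -0.13,"dy": 0,"dz": 0,"ax": 0,"ay": 0,"az": 0},
  ],
)

```text
time_s: 14.37
tool_pos: [0.5417, 0.2851, 0.268]
eef_rot: [-1.027, 1.321, 1.023]
force: [0.0, -1.3, -0.1]
gripper_width: 0.0879
```

Run:
```python
from look import *
y=np.radians(-14.25);goal([.541,.284,.27],y)
c,p,w,L=look("w5",y,(.5411,.2842))
g=lambda n,m:print(n,m.sum(),(np.percentile(L[m],[1,50,99],0)*1000).round(1).tolist() if m.sum()>5 else "")
g("tabs",(L[:,2]>.165)&(L[:,2]<.18)&(abs(L[:,0])<.02)&(abs(L[:,1])<.05))
for sg in(-1,1):
    yy=L[:,1]*sg
    g("trun",(abs(L[:,0])<.005)&(yy>.061)&(yy<.082)&(L[:,2]>.12)&(L[:,2]<.15))
    g("plate",(abs(L[:,2]-.138)<.0025)&(abs(L[:,0])<.04)&(yy>.080)&(yy<.1))
for z0 in(.105,.085,.06,.04):
    for a in(-.04,.04): g(z0,(abs(L[:,2]-z0)<.006)&(abs(L[:,0])<.02)&(abs(L[:,1]-a)<.012))
q=p[60:330,160:560];cv2.imwrite("pics/w5c.png",cv2.resize(q[:,:,::-1],None,fx=2,fy=2,interpolation=cv2.INTER_CUBIC))
```

```text
t 14.37 pos [0.5417 0.2851 0.268 ] F [ 0.03 -1.3  -0.07] M [ 0.001  0.001 -0.004] w 0.0879
d mm [-2.   0.4 -1.2] a rad [-0.     -0.0051 -0.0009]
tabs 622 [[-9.5, -25.1, 165.5], [-0.5, 10.5, 171.1], [9.6, 18.4, 172.9]]
trun 287 [[-4.9, -81.6, 127.3], [-0.6, -70.7, 131.4], [4.7, -61.1, 133.3]]
plate 870 [[-27.1, -94.3, 135.7], [-1.2, -88.8, 138.4], [27.4, -84.2, 139.9]]
trun 300 [[-4.9, 61.1, 129.0], [-0.3, 71.4, 131.5], [4.4, 81.7, 133.5]]
plate 872 [[-27.6, 83.2, 135.8], [-1.5, 88.0, 138.3], [27.2, 93.3, 139.9]]
0.105 33 [[-3.7, -51.6, 99.1], [-1.3, -38.1, 100.6], [-0.9, -28.3, 101.6]]
0.105 43 [[-3.8, 28.9, 99.1], [-1.2, 42.4, 100.6], [-0.9, 51.7, 105.5]]
0.085 85 [[-5.3, -51.5, 79.2], [-2.4, -38.2, 83.2], [-0.9, -28.5, 90.6]]
0.085 88 [[-5.3, 28.2, 79.4], [-3.5, 38.2, 82.9], [-1.0, 51.5, 90.0]]
0.06 39 [[-5.4, -51.6, 55.6], [-1.3, -43.9, 61.0], [-0.9, -28.6, 65.8]]
0.06 19 [[-3.8, 32.5, 55.0], [-1.1, 48.7, 60.3], [-1.0, 51.8, 65.7]]
0.04 157 [[-6.4, -51.9, 34.2], [-3.6, -40.2, 38.2], [-1.0, -28.3, 43.4]]
0.04 154 [[-6.3, 28.4, 34.3], [-3.6, 40.1, 38.2], [-1.0, 51.7, 44.9]]
```

View pics/w5c.png

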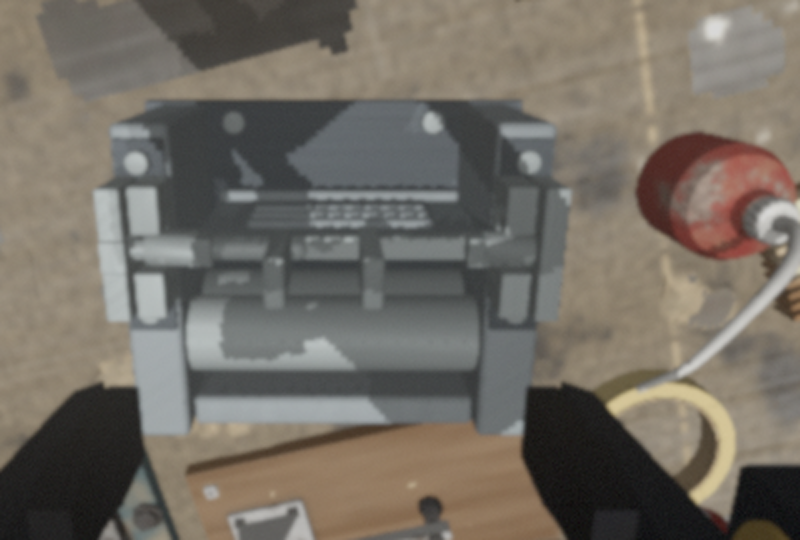

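The last picture shows both trunnions down in their saddles, with tabs at (273,275) and (373,275) sprung apart. Tab span measures 43.5 mm (nominal 44 with the pin fully out). Trunnion tops are at 131.4 and 131.5 (nominal 132) and the panel is vertical. The gripper is clear, so I'll hand in.

```bash
python3 -c "
from plant import *
print(sign_off())"
```

```text
the job is handed in; nothing more can be done
None
```

The guard door is back in the roller housing's hinge saddles with its pin out, and I handed the job in at about 14.4 s of the 67 s allowed. I pinched the tabs to their stop, lifted the door off the stand and lowered it into the bracket slots in small steps. I stopped when I felt the floor, at about 8 N upward including the door's weight, then let go and backed straight up.

**Last checks:**
- **Seating:** the trunnion tops read 131.4 and 131.5 mm, where a fully seated door should read 132, so the door is down and level. The panel hangs vertical.
- **Pin:** the tabs span 43.5 mm, against 44 nominal with the pin fully out and 32 when squeezed. I judged the pin home from this span; the hole itself was not in view.
- **Sideways position:** the door sits about 2 mm toward its +y end, within the 3 mm of play.
- **Bystanders:** the arm touched nothing else, and the gripper ended clear above the work. I did not look again at the mug or the offcut at the end.

**Disagreements and errors:** the top and wrist cameras differed by about 3 mm in absolute position, but agreed to 0.3 mm on the distance from stand to housing. My first two moves were refused because rows left out some values; nothing moved.

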